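Slide the fingerprint scanner home into its station corner

TASK

Push the blue-grey fingerprint scanner along the desk until its back (the raised-hood side) lies flush against the aluminium rail and its side lies against the green end stop, so that it sits squarely home in the green corner, inside the station. Only push it with the fingers: it must stay flat on the desk, never lifted or tipped. Do not disturb the stamp, glue stick, eye camera or mug, and leave the scanner there untouched.

Things in the scene. Friction and masses are not known exactly. Their poses are not given: they have to be found in the camera images.
- scanner: Loose blue-grey flat-sided box, 100 (x) by 110 (y) mm, 0.4 to 0.8 kg, sliding with friction. Front 38 mm high with a dark-green glass plate; the rear 35 mm is a hood 50 mm high. Origin: centre of its underside; +x to its back (hood), z up. Back face at x = +50, front -50, sides y = +-55 mm. Starts before the rail, between the stops, back towards the rail within 0.45 rad.
- rail: Immovable aluminium rail, 440 mm long (y), 12 mm thick (x), 25 mm high. Origin at desk level at mid-length of the long face that looks towards the robot; that face is its plane x = 0, +x points through the rail away from the robot, +y along the rail. Its yaw varies within about 0.2 rad.
- green_stop: Immovable green block, 45 (x) by 15 (y) by 25 mm high, standing out from the rail's face towards the robot, 175 to 200 mm from the rail's middle, at its +y or -y end. Origin: centre of its underside; axes parallel to the rail's. The scanner belongs against its inner face (towards the rail's middle), 7.5 mm from its origin.
- grey_stop: Grey plastic end stop, immovable, of the same shape and size, at the other end of the station. Not the goal.
- stamp: Bystander: loose office stamp, black base 34 x 50 mm, red knob, 84 mm high, upright on the desk. Origin at the centre of its underside.
- glue: Bystander: loose glue stick, yellow with a white cap, 29 mm diameter, 90 mm high, upright. Origin at the centre of its underside.
- eyecam: Bystander: loose tall black eye camera, 75 x 100 mm, 204 mm high. Origin at the centre of its underside.
- mug: Bystander: loose white mug, 80 mm diameter, 95 mm high, handle at its +y side. Origin at the centre of its underside.
Things that resemble listed ones, but are neither listed nor needed, are in the scene too. Of the things that look like the scanner, take the one that is farthest from the robot's base at the start. Several things have the shape of the green_stop; the one meant has the colours described above.

How it is judged:
By the outcome, as a careful person would: the job done as asked, in the order asked, and still so for the second after the job is handed in, with the robot touching nothing.
It also fails if it takes over 58 s, if anything falls off the work surface, if the arm or the gripper's body presses on something with over 40 N, if the wrist force passes 120 N, or if a joint passes its speed limit or range.

ROBOT

A 6-joint arm with a two-finger parallel gripper is mounted at the origin on the work surface. World frame = base frame: x ahead of the robot, y to its left, z up, the work surface at z = 0. Lengths are in m, angles in rad, forces in N, time in s.
With the tool pointing down it reaches from about 0.375 to 0.9 m from the base axis. Payload 3.1 kg.
Tool frame: the origin (TCP) lies at the centre of the arm's flange, where the gripper is bolted on; the fingertips stand 182 mm ahead of it and the grasp point (between the pads) lies 164 mm ahead of it; z points along the fingers, y is the line along which they close (so a half turn about z gives the same grasp; the last joint's range is limited). The gripper opens to 87 mm and grips with 3 to 60 N. Pads are 19 mm wide; open, the fingers measure 117 mm over their backs; the gripper's body (75 mm by 190 mm) begins 51 mm behind the grasp point.
Start: joints at [1.115, 0.527, 1.433, -0, 1.181, -0.178], TCP at [0.171, 0.601, 0.405] pointing down, gripper open.
Joint ranges: [-3.08, 3.08], [-0.75, 2.2], [0.22, 2.44], [-1.43, 4.57], [0, 2.65], [-2.85, 2.85]. Speed limits (rad/s): [2.79, 2.79, 3.14, 3.14, 3.14, 3.14].

INTERFACE

Orientations are given as a unit quaternion [x, y, z, w].
In Python, from rig import * gives the robot as it stands.
- The arm moves only by the tool move_arm, never from a script. Its argument "commands" is a list that holds one entry, the list of rows, each a list of 6 numbers: the shift along the tool's x, y, z in units of 40 mm (1.0 is 40 mm), then the turn, a rotation vector about the tool's x, y, z in rad. A call has 1 to 12 rows; each row is the pose to reach, as a shift and turn from the pose commanded when the call began, along the tool's axes at that moment; what a row does not reach only later rows make up. A row lasts 1/8 s, in which the tool goes at most 62.5 mm and 10.7 degrees, less where a joint would pass 70% of its speed; a pose out of reach is approached as far as the arm can. A call with a gripper value outside its range is refused whole. "claw" is the closure, from -1 (fully open) to 1 (shut), so that 0 is half open, set as the call begins (left out, the last holds). The fingers move at their own pace and stop on an object; "squeeze" is the grip in N (left out, the last holds). Time passes only in rows, so rows that repeat a pose let the fingers close. It gives the time, the measured TCP pose, the force, the opening and the grip force at its end, in the units of the state.
- get_obs(): the state, without advancing time (a new reading comes with each control period).
- camera(name): name is "scene" or "top" or "wrist"; returns a dict with "pixels" (420x560x3 uint8, blue, green, red), "range_z" (420x560 float32, m along the optical axis (not along the pixel's ray), 0 where there is no reading), "camera_matrix" (3x3 intrinsics, pixels), "extrinsics" (4x4, takes a point from world to camera coordinates). Camera axes: x right, y up, looking along -z (the intrinsics and any distortion apply to the point x, -y, -z); pixel columns grow to the right and rows downward; lengths in m; the calibration is good to about 2 mm. A picture is of the moment at which its call begins.
- hand_in(): hands the job in; it is judged then, once.
The state is a dict: "time": time; "q": joint angles; "joint_velocities": joint speeds; "joint_torque": joint torques, N m; "position": TCP position; "tool_rot": TCP orientation; "ft_force": force on the tool from outside, world axes, zero at the start; "moment": the same for the moment, N m; "grip_width": finger opening in m; "grip_force": force on a finger pad.
Only numpy, scipy, OpenCV 4.12 (cv2) and the standard library are available. Lean on these libraries where they do the work, as an engineer would, in place of code of your own. Each camera call takes 0.05 s, during which the arm holds its last target. There are 200 camera calls.

## Working session

There is one attempt and no reset: what is moved stays moved. The work goes in short steps, Python scripts to look and compute and a tool call to move; the robot and the scene stay as the last step left them, time stands still between calls to the robot, and variables do not carry over. Pictures are saved under pics/ and viewed, at most 10 in all, crops included, and the job is handed in when it is done.

Besides the shell and the picture viewer there is one more tool, called after "Emit:" as a command line: name --argument value ..., lists and objects as JSON in quotes. move_arm: Moves the arm, as the interface text tells. Its arguments: {"type":"object","properties":{"commands":{"type":"array","items":{"type":"array","items":{"type":"array","items":{"type":"number"}}}},"claw":{"type":"number"},"squeeze":{"type":"number"}},"required":["commands"]}

```bash
mkdir -p pics; ls; cat > h.py <<'E'
from rig import *
import numpy as np, cv2
from scipy.spatial.transform import Rotation as R
def grab(n):
    c=camera(n); np.savez('pics/'+n+'.npz',**c); cv2.imwrite('pics/%s_%d.png'%(n,int(get_obs()['time']*1000)),c['pixels']); return c
def world(c,u,v,z=None):
    "pixel -> world, by range or on plane z"
    K=c['camera_matrix'];E=np.linalg.inv(c['extrinsics'])
    u=np.atleast_1d(u).astype(float);v=np.atleast_1d(v).astype(float)
    d=np.stack([(u-K[0,2])/K[0,0],-(v-K[1,2])/K[1,1],-np.ones_like(u)],1)
    if z is None:
        return (d*c['range_z'][v.astype(int),u.astype(int)][:,None])@E[:3,:3].T+E[:3,3]
    w=d@E[:3,:3].T; return E[:3,3]+w*((z-E[2,3])/w[:,2])[:,None]
E
python3 - <<'E'
from h import *
for n in('scene','top'):
    c=grab(n); print(np.linalg.inv(c['extrinsics'])[:3,3].round(3))
o=get_obs();print(o)
E
ls pics
```

```text
pics
[1.107 0.467 1.006]
[0.363 0.021 0.937]
{'time': 0.1, 'q': array([ 1.11450934e+00,  5.28383929e-01,  1.43377312e+00, -2.53015888e-05,
        1.18138595e+00, -1.78517851e-01]), 'joint_velocities': array([ 6.25613427e-06, -1.50535191e-03, -3.82611582e-03, -1.43302419e-03,
        7.48108523e-05,  1.21379942e-03]), 'joint_torque': array([-2.41117395e-04, -4.40982914e+01, -1.77150357e+01,  6.34577614e-02,
        5.33614308e-02, -6.28039879e-05]), 'position': array([0.17123006, 0.60076854, 0.40386288]), 'tool_rot': array([ 1.38433677e-01,  9.90371226e-01, -9.30112149e-04, -2.93236169e-04]), 'ft_force': array([ 0.15785399, -0.28252184,  0.19271277]), 'moment': array([0.00829014, 0.00541953, 0.04824848]), 'grip_force': 0.0, 'grip_width': 0.0867450160532215}
scene.npz
scene_50.png
top.npz
top_100.png
```

View pics/scene_50.png

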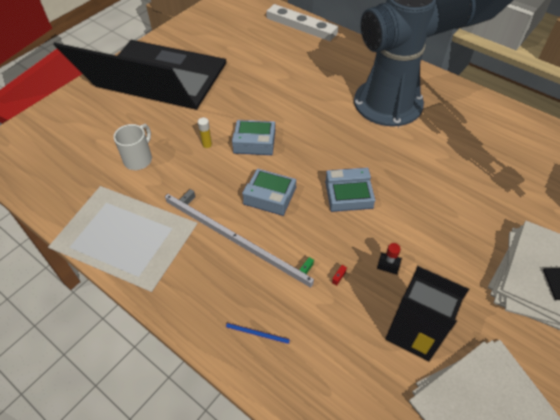

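View pics/top_100.png

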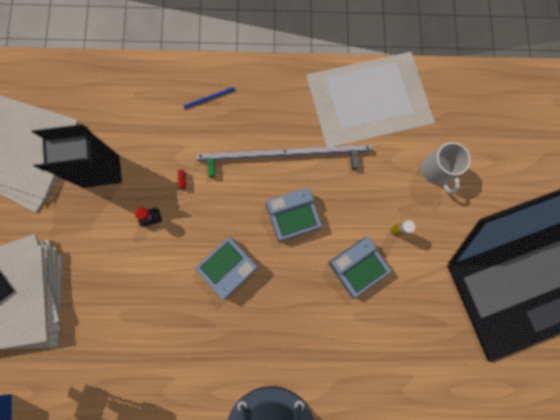

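The top view shows the rail from (200,156) to (370,149). The green stop is at (211,168) and the grey stop at (355,160); the red block at (182,180) is a decoy. There are three scanner-like boxes, at (294,214), (227,268) and (360,266). The one at (294,214) looks farthest from the base (about (270,410)) and sits before the rail. I'll measure it and check it in a crop.

```bash
python3 - <<'E'
from h import *
c=dict(np.load('pics/top.npz')); im=c['pixels']; hsv=cv2.cvtColor(im,cv2.COLOR_BGR2HSV)
V,U=np.mgrid[0:420,0:560]
P=world(c,U.ravel(),V.ravel()).reshape(420,560,3)
print('desk z',np.median(P[240:300,290:330,2]))
for n,(u,v) in dict(A=(294,214),B=(227,268),C=(360,266)).items():
    m=((P[...,2]>.02)&(P[...,2]<.07)&(abs(U-u)<45)&(abs(V-v)<45)&(hsv[...,0]>60)).astype(np.uint8)
    m=cv2.morphologyEx(m,cv2.MORPH_OPEN,np.ones((3,3)))
    k,l=cv2.connectedComponents(m); m=l==l[v,u]
    q=P[m][:,:2]; r=cv2.minAreaRect(q.astype(np.float32)*1000)
    h=P[m&(P[...,2]>.044)][:,:2].mean(0); f=P[m&(P[...,2]<.042)][:,:2].mean(0)
    print(n,'rect',np.round(r[0]),np.round(r[1]),round(r[2],1),'dist',np.hypot(*r[0]),'hood',h.round(3),'front',f.round(3),'hooddir',np.degrees(np.arctan2(*(h-f)[::-1])))
# rail
m=(P[...,2]>.012)&(P[...,2]<.035)&(V>135)&(V<180)&(U>190)&(U<380)
q=P[m]; sat=hsv[...,1][m]
g=(hsv[...,0]>45)&(hsv[...,0]<85)&(hsv[...,1]>120)&(V>140)&(V<190)&(U>195)&(U<230)
print('green',np.column_stack(np.where(g)).min(0),np.column_stack(np.where(g)).max(0),P[g].mean(0).round(3))
gt=P[g&(P[...,2]>.018)]; r=cv2.minAreaRect(gt[:,:2].astype(np.float32)*1000);print('green top rect',r,gt[:,2].mean())
rm=((V>140)&(V<165)&(U>215)&(U<345)&(P[...,2]>.015)&(P[...,2]<.035))
ys=P[rm]; 
# face edge: per column bottom-most rail pixel
pts=[];b=[]
for u in range(220,345,3):
    vv=np.where(rm[:,u])[0]
    if len(vv): p=world(c,[u,u],[vv.min()-.5,vv.max()+.5],.025); pts.append(p[0]);b.append(p[1])
for e in(pts,b):
    e=np.array(e); k=np.polyfit(e[:,1],e[:,0],1); print('rail edge x=',k,'std',np.std(e[:,0]-np.polyval(k,e[:,1])), np.degrees(np.arctan(k[0])))
for n,w in dict(glue=(400,228),mug=(445,165),stamp=(148,215),eye=(90,165)).items(): print(n,P[w[1],w[0]].round(3))
o=im[125:255,180:385]; cv2.imwrite('pics/crop1.png',cv2.resize(o,None,fx=3.5,fy=3.5,interpolation=cv2.INTER_CUBIC))
E
```

```text
desk z -0.0006442033976862271
A rect [501. -51.] [ 99. 110.] 18.6 dist 503.1889056708545 hood [ 0.532 -0.046] front [ 0.484 -0.055] hooddir 10.091393600208859
B rect [373. 108.] [ 99. 109.] 43.5 dist 388.193771707679 hood [0.345 0.092] front [0.385 0.12 ] hooddir -145.20675164007184
C rect [ 376. -208.] [100. 111.] 34.4 dist 429.88977424288834 hood [ 0.405 -0.193] front [ 0.361 -0.215] hooddir 26.526019312917526
green [159 208] [176 213] [0.615 0.15  0.035]
green top rect ((497.65203857421875, 96.08269500732422), (307.1256103515625, 21.80988121032715), 24.999902725219727) 0.03527977356683477
rail edge x= [-0.07139499  0.66421563] std 0.0007424065855539336 -4.0837022283305835
rail edge x= [-0.07187113  0.64946601] std 0.0008971102983901954 -4.110844108989272
glue [ 0.464 -0.295  0.072]
mug [ 0.637 -0.446  0.004]
stamp [0.49  0.285 0.071]
eye [0.58  0.381 0.165]
```

View pics/crop1.png

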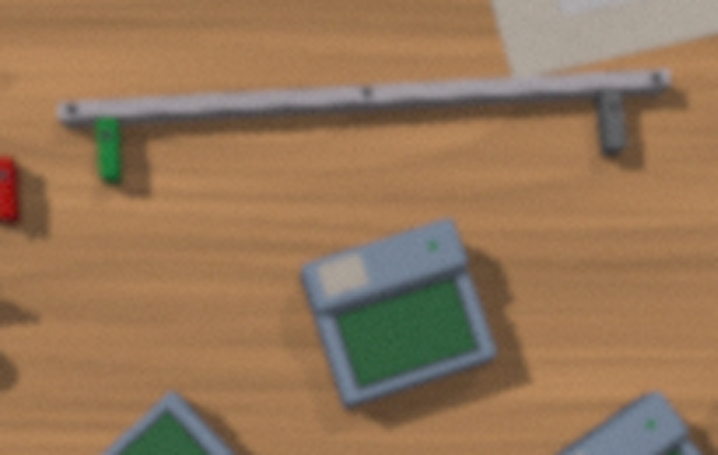

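The crop confirms the choice: box A at top-view pixel (294,214) is 0.503 m from the base, B is 0.388 m and C is 0.430 m. Its hood faces the rail and its yaw is about 18.6°, while the rail's is about 4.1°. I'll go behind its front face first.

```bash
cat >> h.py <<'E'
def rows(*ts):
    "targets (x,y,z,angle of tool y in deg) -> rows from the present pose"
    o=get_obs(); r0=R.from_quat(o['tool_rot']); y=r0.as_matrix()[:,1]; a0=np.degrees(np.arctan2(y[1],y[0]))
    print('t',round(o['time'],2),'pos',o['position'].round(4),'ang',a0.round(2),'F',o['ft_force'].round(1),'w',round(o['grip_width'],3))
    for x,y,z,a in ts:
        s=np.radians(a)
        rt=R.from_matrix(np.array([[-np.sin(s),np.cos(s),0],[np.cos(s),np.sin(s),0],[0,0,-1]]).T)
        print((r0.inv().apply(np.array([x,y,z])-o['position'])/.04).round(2).tolist(),(r0.inv()*rt).as_rotvec().round(3).tolist())
E
python3 - <<'E'
from h import *
rows((.40,.25,.404,90),(.41,-.082,.404,108.6))
E
```

```text
t 0.1 pos [0.1712 0.6008 0.4039] ang 74.09 F [ 0.2 -0.3  0.2] w 0.087
[-7.9, -6.86, 0.01] [-0.002, -0.001, -0.278]
[-10.42, -14.78, 0.02] [-0.002, -0.001, -0.602]
```

Emit:
move_arm --commands '[[[-1.3, -1.15, 0, 0, 0, 0], [-2.6, -2.3, 0, 0, 0, -0.05], [-3.9, -3.4, 0, 0, 0, -0.1], [-5.2, -4.6, 0, 0, 0, -0.2], [-6.6, -5.7, 0, 0, 0, -0.25], [-7.9, -6.9, 0, 0, 0, -0.28], [-8.3, -8.2, 0, 0, 0, -0.35], [-8.7, -9.5, 0, 0, 0, -0.4], [-9.1, -10.8, 0, 0, 0, -0.45], [-9.5, -12.1, 0, 0, 0, -0.5], [-10, -13.4, 0, 0, 0, -0.55], [-10.4, -14.8, 0, 0, 0, -0.6]]]' --claw -0.2

```text
time: 1.6
position: [0.409, -0.0846, 0.4048]
tool_rot: [-0.161, 0.987, -0.0, 0.0]
ft_force: [1.0, 0.3, 0.5]
grip_width: 0.052
grip_force: 0.0
```

```bash
python3 - <<'E'
from h import *
rows((.41,-.082,.404,108.6),(.41,-.082,.196,108.6))
E
```

```text
t 1.6 pos [ 0.409  -0.0846  0.4048] ang 108.52 F [1.  0.3 0.5] w 0.052
[-0.04, 0.05, 0.02] [-0.0, 0.001, -0.001]
[-0.04, 0.06, 5.22] [-0.0, 0.001, -0.001]
```

Emit:
move_arm --commands '[[[0, 0, 1.3, 0, 0, 0], [0, 0, 2.6, 0, 0, 0], [0, 0, 3.9, 0, 0, 0], [0, 0, 4.8, 0, 0, 0], [0, 0, 5.2, 0, 0, 0], [0, 0, 5.2, 0, 0, 0]]]'

```text
time: 2.35
position: [0.4088, -0.0823, 0.1955]
tool_rot: [-0.16, 0.987, 0.001, -0.001]
ft_force: [-0.3, 0.5, 0.0]
grip_width: 0.0523
grip_force: 0.0
```

```bash
python3 - <<'E'
from h import *
rows((.4446,-.072,.196,108.6),(.485,-.064,.196,102),(.525,-.06,.196,96),(.535,-.060,.196,94.1))
E
```

```text
t 2.35 pos [ 0.4088 -0.0823  0.1955] ang 108.46 F [-0.3  0.5  0. ] w 0.052
[-0.93, -0.04, -0.01] [0.002, -0.002, -0.003]
[-1.95, -0.17, -0.02] [0.002, -0.003, 0.113]
[-2.93, -0.39, -0.02] [0.002, -0.003, 0.217]
[-3.17, -0.47, -0.02] [0.002, -0.003, 0.251]
```

Emit:
move_arm --commands '[[[-0.4, 0, 0, 0, 0, 0], [-0.7, 0, 0, 0, 0, 0], [-0.95, -0.04, 0, 0, 0, 0], [-1.2, -0.07, 0, 0, 0, 0.03], [-1.45, -0.1, 0, 0, 0, 0.055], [-1.7, -0.13, 0, 0, 0, 0.085], [-1.95, -0.17, 0, 0, 0, 0.113], [-2.2, -0.22, 0, 0, 0, 0.14], [-2.45, -0.28, 0, 0, 0, 0.165], [-2.7, -0.33, 0, 0, 0, 0.19], [-2.93, -0.39, 0, 0, 0, 0.217], [-3.05, -0.43, 0, 0, 0, 0.24]]]'

```text
time: 3.85
position: [0.5278, -0.0584, 0.1969]
tool_rot: [-0.042, 0.999, 0.002, -0.005]
ft_force: [-7.9, 1.2, 6.0]
grip_width: 0.0523
grip_force: 3.8
```

```bash
cat >> h.py <<'E'
def scan(c,x0,y0):
    "scanner pose from a depth mask near (x0,y0): centre mm, size, angles; whole box in view"
    V,U=np.mgrid[0:420,0:560]; P=world(c,U.ravel(),V.ravel()).reshape(420,560,3)
    hsv=cv2.cvtColor(c['pixels'],cv2.COLOR_BGR2HSV)
    m=((P[...,2]>.03)&(P[...,2]<.06)&(np.hypot(P[...,0]-x0,P[...,1]-y0)<.1)&(hsv[...,0]>50)&(hsv[...,1]>50))
    m=cv2.morphologyEx(m.astype(np.uint8),cv2.MORPH_OPEN,np.ones((3,3)))>0
    print('scanner',cv2.minAreaRect(P[m][:,:2].astype(np.float32)*1000),m.sum())
    return P,hsv,m
E
python3 - <<'E'
from h import *
c=grab('top'); scan(c,.59,-.057); rows((.53,-.060,.196,94.1))
c=grab('scene'); scan(c,.59,-.057)
a=dict(np.load('pics/top.npz'))['pixels'][120:260,180:390]; b=c['pixels'][100:310,150:420]
cv2.imwrite('pics/v2.png',np.hstack([cv2.resize(a,(450,300)),cv2.resize(b,(350,300))]))
E
```

```text
scanner ((0.0, 0.0), (0.0, 0.0), 0.0) 0
t 3.9 pos [ 0.5285 -0.0585  0.1969] ang 94.74 F [-4.7  1.2  1.1] w 0.052
[-0.04, -0.04, 0.02] [0.003, -0.008, 0.011]
scanner ((590.7814331054688, -47.557640075683594), (96.57341003417969, 104.05326080322266), 4.781708717346191) 963
```

View pics/v2.png

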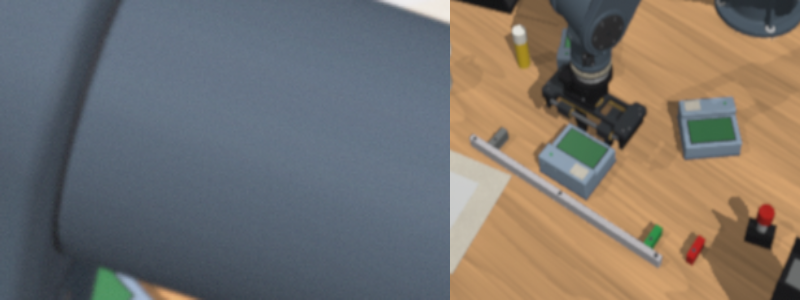

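The scene view shows the scanner square to the rail, about 12 mm short of it, with the fingers clear of everything else. I'll close most of the gap and then go round to its -y side.

Emit:
move_arm --commands '[[[-0.1, 0, 0, 0, 0, 0.011], [-0.2, 0, 0, 0, 0, 0.011], [-0.2, 0, 0, 0, 0, 0.011], [0.2, 0, 0, 0, 0, 0.011], [0.7, 0, 0, 0, 0, 0.011], [0.7, 0, -1, 0, 0, 0.011], [0.7, 0, -2.2, 0, 0, 0.011], [0.7, 0, -2.2, 0, 0, 0.011]]]'

```text
time: 4.95
position: [0.5041, -0.0625, 0.2885]
tool_rot: [-0.036, 0.999, -0.002, 0.005]
ft_force: [-0.2, 0.1, -0.9]
grip_width: 0.0521
grip_force: 0.0
```

```bash
python3 - <<'E'
from h import *
c=grab('scene'); scan(c,.595,-.05); rows((.602,-.148,.285,4.1),(.602,-.148,.196,4.1))
E
```

```text
scanner ((597.9716796875, -48.65214538574219), (96.68894958496094, 105.8175048828125), 3.6312692165374756) 1027
t 5.0 pos [ 0.5034 -0.0623  0.2868] ang 94.1 F [-0.1  0.8 -0.9] w 0.052
[-2.31, -2.31, 0.06] [0.002, 0.006, 1.571]
[-2.29, -2.31, 2.29] [0.002, 0.006, 1.571]
```

Emit:
move_arm --commands '[[[-0.3, -0.3, 0, 0, 0, 0.17], [-0.6, -0.6, 0, 0, 0, 0.34], [-0.9, -0.9, 0, 0, 0, 0.51], [-1.2, -1.2, 0, 0, 0, 0.68], [-1.5, -1.5, 0, 0, 0, 0.85], [-1.8, -1.8, 0, 0, 0, 1.02], [-2.1, -2.1, 0, 0, 0, 1.2], [-2.3, -2.3, 0, 0, 0, 1.37], [-2.3, -2.3, 0, 0, 0, 1.5], [-2.3, -2.3, 0, 0, 0, 1.571], [-2.3, -2.3, 0, 0, 0, 1.571]]]'

```text
time: 6.38
position: [0.6005, -0.1473, 0.2833]
tool_rot: [0.681, 0.732, -0.0, -0.001]
ft_force: [0.2, -0.3, -0.1]
grip_width: 0.0525
grip_force: 0.0
```

```bash
python3 - <<'E'
from h import *
c=camera('wrist'); cv2.imwrite('pics/w1.png',c['pixels']); np.savez('pics/w1.npz',**c)
rows((.602,-.148,.196,4.1))
E
```

```text
t 6.42 pos [ 0.6005 -0.1473  0.2835] ang 4.15 F [-0.2  0.7  0.5] w 0.052
[-0.02, 0.04, 2.19] [-0.002, -0.001, 0.001]
```

View pics/w1.png

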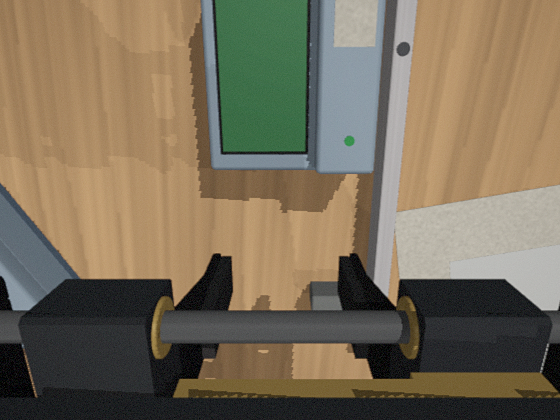

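The wrist view shows the scanner's -y side (edge near row 170), the rail at columns 380-410, and the grey stop at (330,295) below and behind the fingers. I'll check its inner face before descending.

```bash
python3 - <<'E'
from h import *
c=dict(np.load('pics/w1.npz'))
print('grey',world(c,[325,330,325],[284,284,300]).round(4).tolist(),'side',world(c,[260,345],[164,168]).round(4).tolist(), 'rail top edge',world(c,[386,378],[100,250],.025).round(4).tolist())
E
```

```text
grey [[0.6359, -0.2047, 0.0073], [0.6397, -0.2038, 0.0085], [0.6343, -0.2079, 0.0258]] side [[0.5816, -0.1066, 0.0393], [0.6326, -0.1033, 0.0505]] rail top edge [[0.6575, -0.0632, 0.025], [0.6679, -0.1651, 0.025]]
```

Emit:
move_arm --commands '[[[0, 0, 1.2, 0, 0, 0], [0, 0, 2.0, 0, 0, 0], [0, 0, 2.2, 0, 0, 0], [0.4, 0, 2.2, 0, 0, 0], [0.65, 0, 2.2, 0, 0, 0], [0.9, 0, 2.2, 0, 0, 0], [1.15, 0, 2.2, 0, 0, 0], [1.4, 0, 2.2, 0, 0, 0], [1.65, 0, 2.2, 0, 0, 0], [1.9, 0, 2.2, 0, 0, 0], [2.15, 0, 2.2, 0, 0, 0], [2.4, 0, 2.2, 0, 0, 0]]]'

```text
time: 7.92
position: [0.5947, -0.0522, 0.1981]
tool_rot: [0.681, 0.732, 0.0, 0.002]
ft_force: [0.0, -6.0, 2.0]
grip_width: 0.0523
grip_force: 2.9
```

```bash
python3 - <<'E'
from h import *
rows(); c=grab('scene'); P,h,m=scan(c,.602,.012)
g=(h[...,0]>45)&(h[...,0]<85)&(h[...,1]>120)&(P[...,2]>.02)&(P[...,2]<.03)&(np.hypot(P[...,0]-.62,P[...,1]-.15)<.05)
print('green top',P[g].min(0),P[g].max(0),cv2.minAreaRect(P[g][:,:2].astype(np.float32)*1000))
cv2.imwrite('pics/v3.png',cv2.resize(c['pixels'][120:310,200:420],None,fx=2.8,fy=2.8))
E
```

```text
t 7.92 pos [ 0.5947 -0.0522  0.1981] ang 4.1 F [ 0. -6.  2.] w 0.052
scanner ((594.8992309570312, 19.299468994140625), (96.8533935546875, 102.40491485595703), 3.973764181137085) 1092
green top [0.60094416 0.14372709 0.02064245] [0.63987298 0.16042255 0.02979775] ((620.3496704101562, 152.61911010742188), (38.33155822753906, 15.026488304138184), 6.80605411529541)
```

View pics/v3.png

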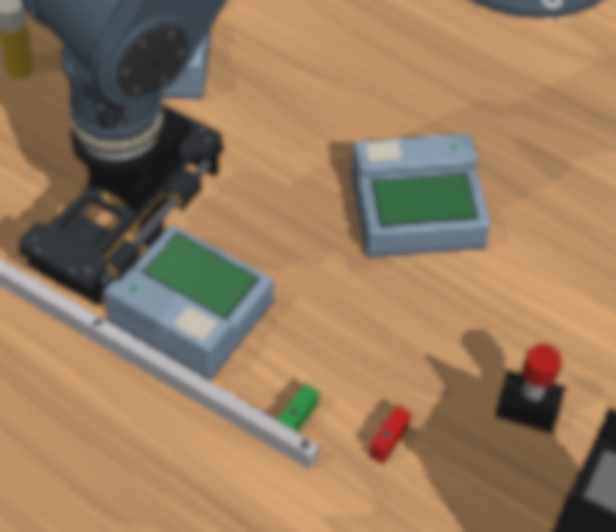

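The view shows the scanner sliding squarely along the rail, green stop ahead at (300,408), nothing else touched. Continuing to the stop.

Emit:
move_arm --commands '[[[0.25, 0, 0, 0, 0, 0], [0.5, 0, 0, 0, 0, 0], [0.75, 0, 0, 0, 0, 0], [1.0, 0, 0, 0, 0, 0], [1.25, 0, 0, 0, 0, 0], [1.5, 0, 0, 0, 0, 0], [1.65, 0, 0, 0, 0, 0], [1.75, 0, 0, 0, 0, 0], [1.8, 0, 0, 0, 0, 0]]]'

```text
time: 9.1
position: [0.5895, 0.0194, 0.198]
tool_rot: [0.681, 0.732, 0.0, 0.002]
ft_force: [0.3, -7.0, 3.0]
grip_width: 0.0522
grip_force: 3.3
```

Emit:
move_arm --commands '[[[0.05, 0, 0, 0, 0, 0], [0.08, 0, 0, 0, 0, 0], [0.1, 0, 0, 0, 0, 0]]]'

```text
time: 9.48
position: [0.5894, 0.0215, 0.1981]
tool_rot: [0.681, 0.732, -0.001, 0.003]
ft_force: [0.5, -15.9, 2.7]
grip_width: 0.0521
grip_force: 7.8
```

Emit:
move_arm --commands '[[[0.04, 0, 0, 0, 0, 0], [0.06, 0, 0, 0, 0, 0], [0.06, 0, 0, 0, 0, 0]]]'

```text
time: 9.85
position: [0.5894, 0.0221, 0.1981]
tool_rot: [0.681, 0.732, -0.002, 0.004]
ft_force: [-2.1, -21.9, 2.8]
grip_width: 0.0522
grip_force: 10.7
```

Emit:
move_arm --commands '[[[-0.3, 0, 0, 0, 0, 0], [-0.8, 0, 0, 0, 0, 0], [-0.8, 0, -1, 0, 0, 0], [-0.8, 0, -2.2, 0, 0, 0], [-0.8, 0, -2.2, 0, 0, 0]]]'

```text
time: 10.48
position: [0.5919, -0.0059, 0.2885]
tool_rot: [0.682, 0.732, 0.002, 0.003]
ft_force: [-0.1, -0.1, 0.4]
grip_width: 0.0523
grip_force: 0.0
```

```bash
python3 - <<'E'
from h import *
c=grab('scene'); P,h,m=scan(c,.596,.084); rows((.50,.077,.285,94.1),(.50,.077,.196,94.1))
E
```

```text
scanner ((589.9771118164062, 89.56913757324219), (96.36383056640625, 107.2951889038086), 3.563174247741699) 1284
t 10.53 pos [ 0.591  -0.0057  0.2866] ang 4.07 F [-0.4 -0.3 -1. ] w 0.052
[2.22, -2.12, 0.03] [0.003, 0.003, -1.571]
[2.22, -2.13, 2.25] [0.003, 0.003, -1.571]
```

Emit:
move_arm --commands '[[[0.3, -0.3, 0, 0, 0, -0.17], [0.6, -0.6, 0, 0, 0, -0.34], [0.9, -0.9, 0, 0, 0, -0.51], [1.2, -1.2, 0, 0, 0, -0.68], [1.5, -1.5, 0, 0, 0, -0.85], [1.8, -1.8, 0, 0, 0, -1.02], [2.1, -2.1, 0, 0, 0, -1.2], [2.2, -2.1, 0, 0, 0, -1.37], [2.2, -2.1, 0, 0, 0, -1.5], [2.2, -2.1, 0, 0, 0, -1.571], [2.2, -2.1, 0, 0, 0, -1.571]]]'

```text
time: 11.9
position: [0.4999, 0.0764, 0.2836]
tool_rot: [-0.035, 0.999, 0.0, -0.002]
ft_force: [0.3, 0.8, -0.5]
grip_width: 0.0524
grip_force: 0.0
```

```bash
python3 - <<'E'
from h import *
c=camera('wrist'); cv2.imwrite('pics/w2.png',c['pixels']); np.savez('pics/w2.npz',**c)
rows((.50,.077,.196,94.1),(.536,.08,.196,94.1))
E
```

```text
t 11.95 pos [0.5    0.0763 0.2837] ang 94.01 F [0.  0.2 0.9] w 0.052
[-0.01, 0.02, 2.19] [0.001, -0.003, -0.002]
[-0.91, 0.03, 2.19] [0.001, -0.003, -0.002]
```

View pics/w2.png

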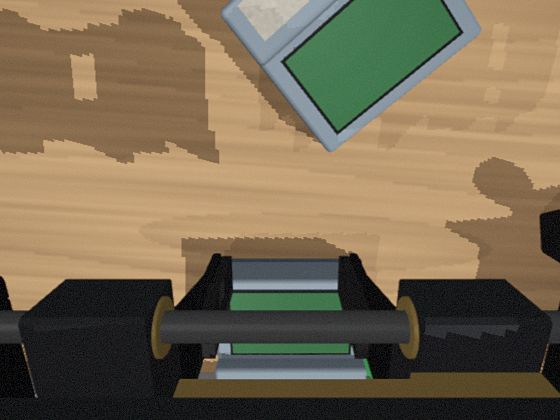

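The wrist view (this camera looks back towards the robot) shows the scanner at the bottom centre (290,320), ahead of the fingers. The green stop is just visible at (368,368), and decoy B is at (350,60). Descend and push gently into the rail.

Emit:
move_arm --commands '[[[0, 0, 1.2, 0, 0, 0], [0, 0, 2.0, 0, 0, 0], [0, 0, 2.2, 0, 0, 0], [-0.25, 0, 2.2, 0, 0, 0], [-0.5, 0, 2.2, 0, 0, 0], [-0.65, 0, 2.2, 0, 0, 0], [-0.75, 0, 2.2, 0, 0, 0], [-0.8, 0, 2.2, 0, 0, 0]]]'

```text
time: 12.95
position: [0.5288, 0.0785, 0.1972]
tool_rot: [-0.036, 0.999, 0.0, -0.006]
ft_force: [-11.6, -4.2, 8.5]
grip_width: 0.0522
grip_force: 5.6
```

Emit:
move_arm --commands '[[[-0.04, 0, 0, 0, 0, 0], [-0.08, 0, 0, 0, 0, 0], [-0.1, 0, 0, 0, 0, 0]]]'

```text
time: 13.32
position: [0.5307, 0.0787, 0.1971]
tool_rot: [-0.036, 0.999, 0.0, -0.009]
ft_force: [-14.4, -4.9, 11.6]
grip_width: 0.0525
grip_force: 7.4
```

Emit:
move_arm --commands '[[[-0.04, 0, 0, 0, 0, 0], [-0.08, 0, 0, 0, 0, 0], [-0.1, 0, 0, 0, 0, 0], [-0.1, 0, 0, 0, 0, 0]]]'

```text
time: 13.82
position: [0.5367, 0.0791, 0.197]
tool_rot: [-0.036, 0.999, 0.0, -0.006]
ft_force: [-7.6, -1.8, 5.1]
grip_width: 0.0526
grip_force: 4.3
```

```bash
python3 - <<'E'
from h import *
c=grab('scene'); P,h,m=scan(c,.594,.084); rows()
cv2.imwrite('pics/v4.png',cv2.resize(c['pixels'][190:300,230:380],None,fx=5,fy=5,interpolation=cv2.INTER_CUBIC))
E
```

```text
scanner ((595.7041015625, 89.82511138916016), (102.49066925048828, 107.26141357421875), 5.154518127441406) 1297
t 13.88 pos [0.5368 0.0791 0.197 ] ang 94.1 F [-9.  -2.7  5.7] w 0.053
```

View pics/v4.png

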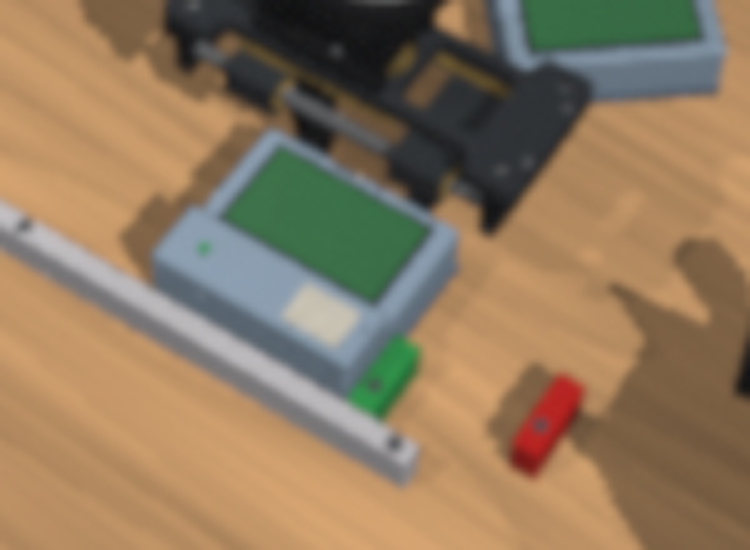

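The scanner now sits in the green corner (about (350,380) in the crop), close to the rail. I'll press on until the force rises clearly.

Emit:
move_arm --commands '[[[-0.04, 0, 0, 0, 0, 0], [-0.08, 0, 0, 0, 0, 0], [-0.1, 0, 0, 0, 0, 0], [-0.1, 0, 0, 0, 0, 0]]]'

```text
time: 14.38
position: [0.5395, 0.0793, 0.197]
tool_rot: [-0.036, 0.999, 0.0, -0.008]
ft_force: [-12.4, -3.4, 7.4]
grip_width: 0.0522
grip_force: 5.9
```

Emit:
move_arm --commands '[[[-0.04, 0, 0, 0, 0, 0], [-0.08, 0, 0, 0, 0, 0], [-0.1, 0, 0, 0, 0, 0], [-0.1, 0, 0, 0, 0, 0]]]'

```text
time: 14.88
position: [0.5414, 0.0795, 0.197]
tool_rot: [-0.036, 0.999, 0.0, -0.012]
ft_force: [-17.0, -5.0, 14.0]
grip_width: 0.0522
grip_force: 8.5
```

Emit:
move_arm --commands '[[[-0.04, 0, 0, 0, 0, 0], [-0.08, 0, 0, 0, 0, 0], [-0.12, 0, 0, 0, 0, 0], [-0.12, 0, 0, 0, 0, 0]]]'

```text
time: 15.38
position: [0.5431, 0.0797, 0.1968]
tool_rot: [-0.036, 0.999, 0.0, -0.017]
ft_force: [-23.0, -7.2, 19.7]
grip_width: 0.0522
grip_force: 12.0
```

The tip has stopped moving (the TCP advance is all tool flex) and its position matches the rail contact I predicted. Backing off to inspect.

Emit:
move_arm --commands '[[[0.2, 0, 0, 0, 0, 0], [0.5, 0, 0, 0, 0, 0], [1.2, 0, 0, 0, 0, 0], [1.2, 0, 0, 0, 0, 0], [1.2, 0, -1.2, 0, 0, 0], [1.2, 0, -2.5, 0, 0, 0], [1.2, 0, -2.5, 0, 0, 0]]]'

```text
time: 16.25
position: [0.5085, 0.0766, 0.3011]
tool_rot: [-0.036, 0.999, -0.001, 0.007]
ft_force: [0.1, -0.0, -0.9]
grip_width: 0.0518
grip_force: 0.0
```

```bash
python3 - <<'E'
from h import *
rows((.595,-.06,.34,4.1))
E
```

```text
t 16.25 pos [0.5085 0.0766 0.3011] ang 94.09 F [ 0.1 -0.  -0.9] w 0.052
[-1.93, -3.56, -0.94] [0.009, 0.012, 1.571]
```

Go to the -y side pose, where the wrist camera looks along the rail onto the corner.

Emit:
move_arm --commands '[[[-0.2, -0.4, -0.5, 0, 0, 0.17], [-0.4, -0.8, -0.9, 0, 0, 0.34], [-0.6, -1.2, -0.9, 0, 0, 0.51], [-0.9, -1.6, -0.9, 0, 0, 0.68], [-1.1, -2.0, -0.9, 0, 0, 0.85], [-1.4, -2.5, -0.9, 0, 0, 1.02], [-1.6, -3, -0.9, 0, 0, 1.2], [-1.8, -3.4, -0.9, 0, 0, 1.37], [-1.9, -3.6, -0.9, 0, 0, 1.5], [-1.9, -3.6, -0.9, 0, 0, 1.571], [-1.9, -3.6, -0.9, 0, 0, 1.571]]]'

```text
time: 17.62
position: [0.5921, -0.0619, 0.3321]
tool_rot: [0.681, 0.732, 0.0, 0.0]
ft_force: [-0.3, -0.2, -0.5]
grip_width: 0.0523
grip_force: 0.0
```

```bash
python3 - <<'E'
from h import *
c=camera('wrist'); np.savez('pics/w3.npz',**c); cv2.imwrite('pics/w3.png',c['pixels'])
P,h,m=scan(c,.594,.084)
rows((.590,-.01,.285,4.1))
E
```

```text
scanner ((597.3952026367188, 62.35740661621094), (78.22337341308594, 37.92394256591797), 4.159304618835449) 4718
t 17.68 pos [ 0.5919 -0.0617  0.3322] ang 4.14 F [-0.   0.3 -0.2] w 0.052
[1.29, 0.05, 1.18] [0.0, 0.0, 0.001]
```

View pics/w3.png

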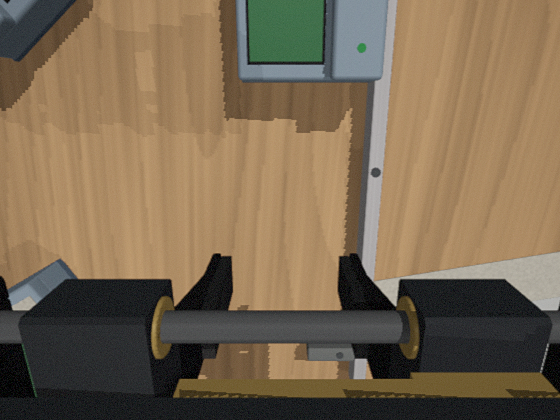

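The wrist view shows the back flush along the rail (edge at column ~383) and the scanner square. One more gentle side push makes sure of the stop contact.

```bash
python3 - <<'E'
from h import *
rows((.605,-.015,.285,4.1),(.605,-.015,.196,4.1),(.603,.015,.196,4.1))
E
```

```text
t 17.68 pos [ 0.5919 -0.0617  0.3322] ang 4.14 F [-0.   0.3 -0.2] w 0.052
[1.14, 0.41, 1.18] [0.0, 0.0, 0.001]
[1.14, 0.41, 3.4] [0.0, 0.0, 0.001]
[1.89, 0.41, 3.4] [0.0, 0.0, 0.001]
```

Emit:
move_arm --commands '[[[0.8, 0.4, 1, 0, 0, 0], [1.1, 0.4, 2, 0, 0, 0], [1.1, 0.4, 2.9, 0, 0, 0], [1.1, 0.4, 3.4, 0, 0, 0], [1.1, 0.4, 3.4, 0, 0, 0], [1.5, 0.4, 3.4, 0, 0, 0], [1.8, 0.4, 3.4, 0, 0, 0], [1.95, 0.4, 3.4, 0, 0, 0], [2.0, 0.4, 3.4, 0, 0, 0]]]'

```text
time: 18.8
position: [0.6017, 0.0201, 0.1974]
tool_rot: [0.681, 0.732, 0.0, 0.0]
ft_force: [0.7, 0.5, -0.6]
grip_width: 0.0526
grip_force: 0.0
```

Emit:
move_arm --commands '[[[0.04, 0, 0, 0, 0, 0], [0.08, 0, 0, 0, 0, 0], [0.08, 0, 0, 0, 0, 0]]]'

```text
time: 19.18
position: [0.6016, 0.0217, 0.1969]
tool_rot: [0.682, 0.732, -0.0, 0.001]
ft_force: [-0.8, -3.7, 2.5]
grip_width: 0.0525
grip_force: 2.0
```

Emit:
move_arm --commands '[[[0.04, 0, 0, 0, 0, 0], [0.08, 0, 0, 0, 0, 0], [0.1, 0, 0, 0, 0, 0], [0.1, 0, 0, 0, 0, 0]]]'

```text
time: 19.68
position: [0.6016, 0.0226, 0.197]
tool_rot: [0.681, 0.732, -0.002, 0.002]
ft_force: [-2.3, -17.1, 1.4]
grip_width: 0.0523
grip_force: 8.5
```

Emit:
move_arm --commands '[[[0.05, 0, 0, 0, 0, 0], [0.08, 0, 0, 0, 0, 0], [0.08, 0, 0, 0, 0, 0]]]'

```text
time: 20.05
position: [0.6016, 0.0234, 0.1971]
tool_rot: [0.681, 0.732, -0.003, 0.004]
ft_force: [-2.8, -26.9, 1.6]
grip_width: 0.0523
grip_force: 13.4
```

Firm stop contact. Retreat well clear and check.

Emit:
move_arm --commands '[[[-0.2, 0, 0, 0, 0, 0], [-0.6, 0, 0, 0, 0, 0], [-1, 0, 0, 0, 0, 0], [-1, 0, -1.2, 0, 0, 0], [-1, 0, -2.5, 0, 0, 0], [-1.5, -1, -4, 0, 0, 0], [-2.5, -2, -5, 0, 0, 0], [-3, -3, -5, 0, 0, 0], [-3.5, -4, -5, 0, 0, 0], [-3.5, -5, -5, 0, 0, 0], [-3.5, -5, -5, 0, 0, 0]]]'

```text
time: 21.42
position: [0.4087, -0.1238, 0.3966]
tool_rot: [0.682, 0.731, -0.0, -0.002]
ft_force: [0.4, 0.2, -0.1]
grip_width: 0.0522
grip_force: 0.0
```

```bash
python3 - <<'E'
from h import *
rows(); c=grab('top'); P,h,m=scan(c,.594,.084); s=grab('scene'); scan(s,.594,.084)
for n,w in dict(glue=(400,228),stamp=(148,215),eye=(90,165)).items(): print(n,P[w[1],w[0]].round(3))
a=cv2.resize(c['pixels'][120:260,180:390],(450,300)); b=cv2.resize(s['pixels'][215:305,245:350],(350,300),interpolation=cv2.INTER_CUBIC)
cv2.imwrite('pics/v5.png',np.vstack([np.hstack([a,b]),np.hstack([cv2.resize(c['pixels'],(400,300)),cv2.resize(s['pixels'],(400,300))])]))
E
```

```text
t 21.43 pos [ 0.4087 -0.1238  0.3966] ang 3.94 F [ 0.4  0.2 -0.1] w 0.052
scanner ((594.0411376953125, 91.40779113769531), (96.48495483398438, 106.7115249633789), 3.505180835723877) 1304
scanner ((600.3973999023438, 90.66572570800781), (96.25875854492188, 105.9752197265625), 3.881784439086914) 1296
glue [ 0.408 -0.118  0.556]
stamp [0.49  0.284 0.071]
eye [0.581 0.382 0.163]
```

View pics/v5.png

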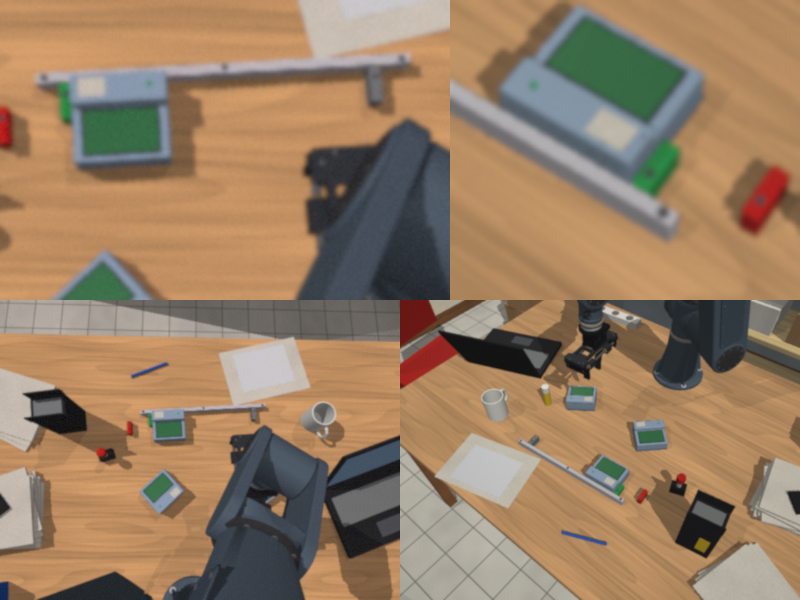

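The scanner is flush to the rail and against the green stop (crops at (120,120) and (600,90)). The yaw is about 3.7–4°, matching the rail, the bystanders are in place and the robot is clear. Handing in.

```bash
python3 -c "
from rig import *
print(hand_in())"
```

```text
the job is handed in; nothing more can be done
None
```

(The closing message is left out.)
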